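# Shut and latch the stock case

## Robot

A 7-joint arm with a two-finger parallel gripper is mounted at the origin on a cart in front of the work surface, level with it; the furniture and walls round the work are solid. World frame = base frame: x ahead of the robot, y to its left, z up, the work surface at z = 0. Lengths are in m, angles in rad, forces in N, time in s.
With the tool pointing down it reaches from about 0.425 to 0.875 m from the base axis. Payload 4.7 kg.
Tool frame: the origin (TCP) lies at the very end of the fingers, on their centre line; the grasp point (between the pads) lies behind it (ctrl.tcp_to_grasp is the y of the grasp point in the tool frame, in m); y points along the fingers, x is the direction in which the jaws open and shut, and the axes are right-handed (so a half turn about y gives the same grasp; the last joint's range is limited). The gripper opens to 87 mm and grips with 3 to 60 N. Pads are 19 mm wide; open, the fingers measure 117 mm over their backs; the gripper's body (75 mm by 190 mm) begins 51 mm behind the grasp point.
Start: joints at [1.344, 0.321, -0.07, 1.45, 0.023, 1.371, -0.057], TCP at [0.155, -0.631, 0.223] pointing down, gripper open.
Joint ranges: [-2.86, 2.86], [-0.3, 2.09], [-1.38, 1.24], [0.06, 2.45], [-1.56, 4.7], [0.09, 2.05], [-2.69, 2.69]. Speed limits (rad/s): [2.57, 2.57, 3.14, 3.14, 3.14, 3.14, 3.14].

## Interface

Orientations are given as a rotation vector (axis times angle).
In Python, from bench import ctrl, get_image, workorder gives the robot as it stands.
- The arm moves only by the tool drive_tool, never from a script. Its argument "increments" is text: rows parted by semicolons, each of 5 numbers parted by spaces: the shift along the tool's x, y, z in mm, then the turn about the tool's y in degrees, then the closure in counts, from 0 (fully open) to 255 (shut). In form: tx ty tz yaw fingers; .... A call has 1 to 20 rows; each row shifts and turns the commanded pose from where the row before left it, along the tool's axes as they then stand; what a row does not reach is not made up. A row lasts 1/8 s, in which the tool goes at most 62.5 mm and 10.7 degrees, less where a joint would pass 70% of its speed; a pose out of reach is approached as far as the arm can. A call is refused whole if a number of a shift passes 62.5 or a number of a turn 10.7, either way. A call with a gripper value outside its range is refused whole. The fingers move at their own pace and stop on an object; "squeeze" is the grip in N (left out, the last holds). Time passes only in rows, so rows that do not move let the fingers close. It gives the time, the measured TCP pose, the force and the opening at its end, in the units of the state.
- ctrl.get_state(): the state, without advancing time (a new reading comes with each control period).
- get_image(name): name is "side" or "top"; returns a dict with "img" (384x512x3 uint8, red, green, blue), "mtx" (3x3 intrinsics, pixels), "k1" (the pictures are not rectified: a ray, as slopes to the right and down, at radius r is drawn at 1 + k1 r^2 times it, then the intrinsics apply), "camera_from_world" (4x4, takes a point from world to camera coordinates). Camera axes: x right, y up, looking along -z (the intrinsics and any distortion apply to the point x, -y, -z); pixel columns grow to the right and rows downward; lengths in m; the calibration is good to about 2 mm. A picture is of the moment at which its call begins. There is no depth.
- workorder.close_job(): hands the job in, once; it reports no verdict.
The state is a dict: "time": time; "joint_positions": joint angles; "qd": joint speeds; "joint_torque": joint torques, N m; "position": TCP position; "tool_rot": TCP orientation; "ft_force": force on the tool from outside, world axes, zero at the start; "torque": the same for the moment, N m; "grip_width": opening from 0.0 (shut) to 1.0 (fully open).
Only numpy, scipy, OpenCV 4.12 (cv2) and the standard library are available. Lean on these libraries where they do the work, as an engineer would, in place of code of your own. Each camera call takes 0.05 s, during which the arm holds its last target.

## Task

Make the small wooden stock case on the shop table ready to carry: push its drawer in, swing the latch's wire loop over so that its end bar drops behind the keeper hook on the drawer's lip, then swing the latch lever over and press it down flat so that it snaps past centre and holds the drawer fully home. Leave the jars and the tape beside it where they stand.

Things in the scene. Friction and masses are not known exactly. Their poses are not given: they have to be found in the camera images.
- case: Fixed wooden case, 64 wide (x), 110 long (y), 160 mm high; origin at the centre of its underside. A drawer runs out at y = +55 along +y (toward the robot); latch on its top at x = 0. Drawer at q: its top lip spans y = 61+q to 105+q, z = 158 to 168 mm; push it at its outer edge or at the keeper on it. Left of the case: a jar 134 mm high; right: a crate up to 235 mm; a roof post at the robot's left
- drawer (a joint): How far the drawer is out (m), 0 fully home. It slides easily (friction 1.2 N, about 0.5 kg) until rubber strips meet it at about 0.005 (let go after a push it rests at 0.005 to 0.007); from there they push back with 3 N per mm, so that only the shut latch holds it home (about 0.001)
- lever (a joint): Latch lever angle (rad): 0 = shut, flat, pointing along the case's -y; pi/2 = straight up; 2.05 = stop, leaning toward the drawer (+y). Stays where left by friction (0.03 N m). With the loop hooked it pulls the drawer in and passes over centre at about 0.2, and then needs a light press down to 0
- loop (a joint): Angle of the wire loop about its own hinge relative to the lever (rad): 0 = folded along the lever, grows as the loop swings over toward the drawer (+y side); lever + loop = pi when the loop lies level toward the drawer. Light friction holds it when near upright; from about 30 degrees past upright it falls by its own weight
- latch_pivot (a point): Lever's hinge point, at (0, 19, 174) mm in the case's frame; hinge axis along the case's x
- lever_tip (a point): Tip of the lever, a flat steel strip 24 wide, 4 thick, reaching 60 mm from latch_pivot
- loop_bar (a point): Middle of the end bar of the steel wire loop (wire 6 mm thick, 50 mm wide between wire centres, 75 mm long from its hinge to this bar). Its hinge is on the lever, 13.7 mm from latch_pivot toward the tip and 2.8 mm to the side that is underneath when the lever is shut. The loop straddles the lever; when both stand up its bar is 29 mm above the lever's tip
- keeper (a point): Seat of the centre of the loop's bar when hooked: on the lip, against the +y side of the steel keeper hook, at (0, 79.3+q, 171) mm in the case's frame. The keeper is 30 wide, 6 thick, 17 high, top leaning 3 mm toward +y. The bar must drop on its +y side; with the drawer home it reaches 10 mm past this point with the lever upright, 17 mm with it leaning fully over
- low_jar_mid (a point): Middle of a low amber preserve jar, 70 mm wide, 86 high; leave it
- tall_jar_mid (a point): Middle of a tall pickle jar, 68 mm wide, 122 high; leave it
- small_tape_mid (a point): Middle of a tape roll lying flat, 66 mm wide, 24 high; leave it

How it is judged:
By the outcome, as a careful person would: the job done as asked, in the order asked, and still so for the second after the job is handed in, with the robot touching nothing.
It also fails if it takes over 48 s, if anything falls off the work surface, if the arm or the gripper's body presses on something with over 40 N, if the wrist force passes 120 N, or if a joint passes its speed limit or range.

## Working session

There is one attempt and no reset: what is moved stays moved. The work goes in short steps, Python scripts to look and compute and a tool call to move; the robot and the scene stay as the last step left them, time stands still between calls to the robot, and variables do not carry over. Pictures are saved under pics/ and viewed, and the job is handed in when it is done.

Besides the shell and the picture viewer there is one more tool, called as name(argument=value, ...) on one line, values as JSON. drive_tool: Moves the arm, as the interface text tells. Its arguments: {"type":"object","properties":{"increments":{"type":"string"},"squeeze":{"type":"number"}},"required":["increments"]}

```bash
ls; mkdir -p pics
python3 - <<'E'
from bench import ctrl,get_image
import cv2
s=ctrl.get_state()
for k,v in s.items(): print(k,v)
print(ctrl.tcp_to_grasp)
for n in("side","top"):
    d=get_image(n); cv2.imwrite(f"pics/{n}0.png",cv2.resize(d["img"][:,:,::-1],(768,576)))
    print(n,d["mtx"],d["k1"],d["camera_from_world"])
E
```

```text
pics
time 0.0
joint_positions [ 1.3441176   0.32180473 -0.07007573  1.45165892  0.0225744   1.37080243
 -0.05690056]
qd [-1.28995852e-04  9.77306270e-04 -1.84942358e-03  1.12984375e-03
  8.61575540e-05 -1.40754582e-03 -4.46969067e-04]
joint_torque [-6.56831662e-05 -4.91285026e+01 -4.03842526e-01 -3.12530172e+01
 -6.41525583e-02  4.36874852e-02  1.77534671e-04]
position [ 0.15482227 -0.63072693  0.22148138]
tool_rot [-1.31238991  1.03110876 -1.02855437]
ft_force [-0.34085191  0.55503045 -0.46962859]
torque [ 0.03932232 -0.02876442 -0.03025794]
grip_width 1.001117074708144
-0.0187
side [[419.60255019   0.         252.57707394]
 [  0.         419.60255019 193.36963117]
 [  0.           0.           1.        ]] -0.016826230327873885 [[ 0.95226894 -0.30518111 -0.00695349 -0.52992284]
 [ 0.20854283  0.63375233  0.74489454 -0.20353719]
 [-0.22292095 -0.71079003  0.66714599 -0.8008132 ]
 [ 0.          0.          0.          1.        ]]
top [[455.27976881   0.         258.69695221]
 [  0.         455.27976881 185.3070928 ]
 [  0.           0.           1.        ]] 0.03186113051732092 [[-0.04895862 -0.99879759  0.00253526  0.03021792]
 [ 0.9787289  -0.04746828  0.19959084 -0.59357091]
 [-0.19923051  0.01225303  0.97987605 -1.06350653]
 [ 0.          0.          0.          1.        ]]
```

View pics/side0.png

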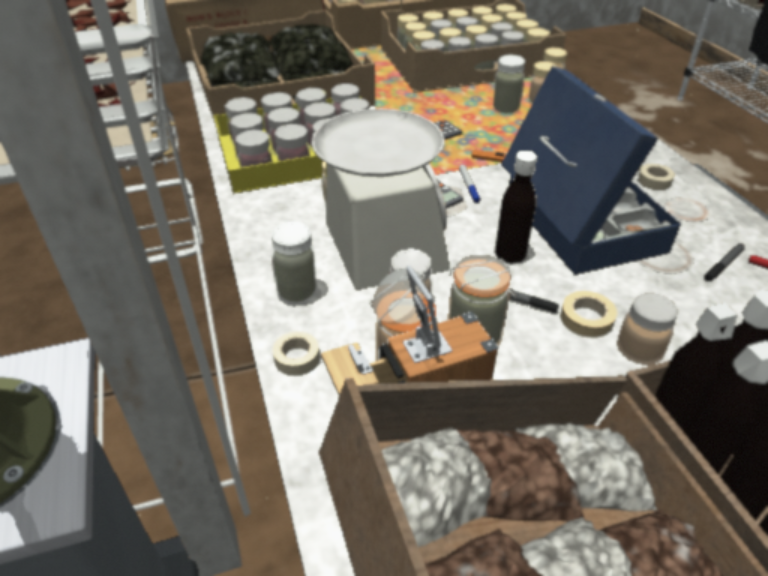

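View pics/top0.png

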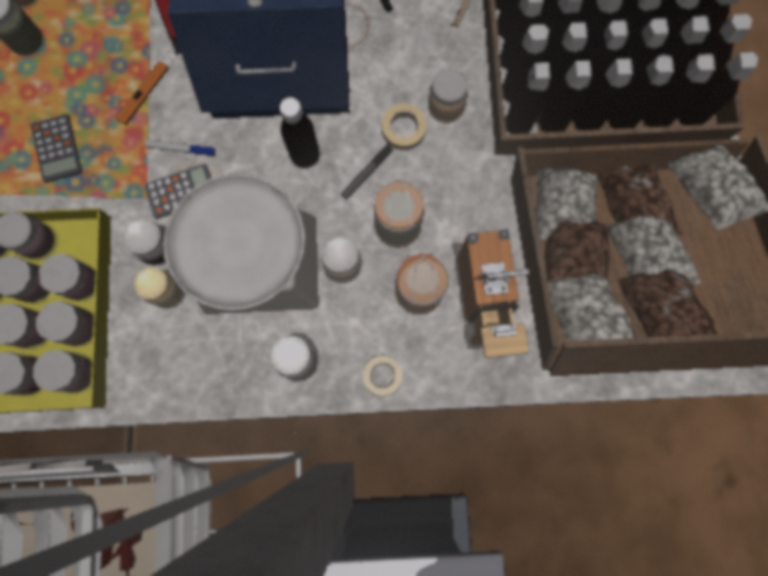

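The case is at about (490,270) in the top view, seen end-on. The drawer is out toward the robot, and the latch stands up. I'll zoom in.

```bash
cat > h.py <<'E'
import numpy as np,cv2
from bench import ctrl,get_image
def dist(d): return np.array([d["k1"],0,0,0,0.])
def ray(d,uv):
    p=cv2.undistortPoints(np.array([[uv]],float),d["mtx"],dist(d))[0,0]
    T=d["camera_from_world"];R=T[:3,:3]
    v=R.T@np.array([p[0],-p[1],-1.]);return -R.T@T[:3,3],v/np.linalg.norm(v)
def onz(d,uv,z):
    o,v=ray(d,uv);return o+v*(z-o[2])/v[2]
def proj(d,P):
    P=np.atleast_2d(P);c=P@d["camera_from_world"][:3,:3].T+d["camera_from_world"][:3,3]
    c=c*[1,-1,-1]
    return cv2.projectPoints(c.reshape(-1,1,3),np.zeros(3),np.zeros(3),d["mtx"],dist(d))[0][:,0]
def tri(d1,u1,d2,u2):
    o1,v1=ray(d1,u1);o2,v2=ray(d2,u2)
    A=np.c_[v1,-v2];t=np.linalg.lstsq(A,o2-o1,rcond=None)[0]
    a=o1+t[0]*v1;b=o2+t[1]*v2
    return (a+b)/2,np.linalg.norm(a-b)
def crop(n,box,f,name,im=None):
    d=get_image(n) if im is None else im
    x0,y0,x1,y1=box
    c=d["img"][y0:y1,x0:x1,::-1]
    c=cv2.resize(c,None,fx=f,fy=f,interpolation=cv2.INTER_CUBIC)
    cv2.imwrite("pics/"+name,c);return d
E
python3 - <<'E'
from h import *
import pickle
a=crop("side",(210,170,340,270),6,"side1.png")
b=crop("top",(295,145,370,245),6,"top1.png")
pickle.dump((a,b),open("im0.pkl","wb"))
E
```

```text
(no output)
```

View pics/side1.png

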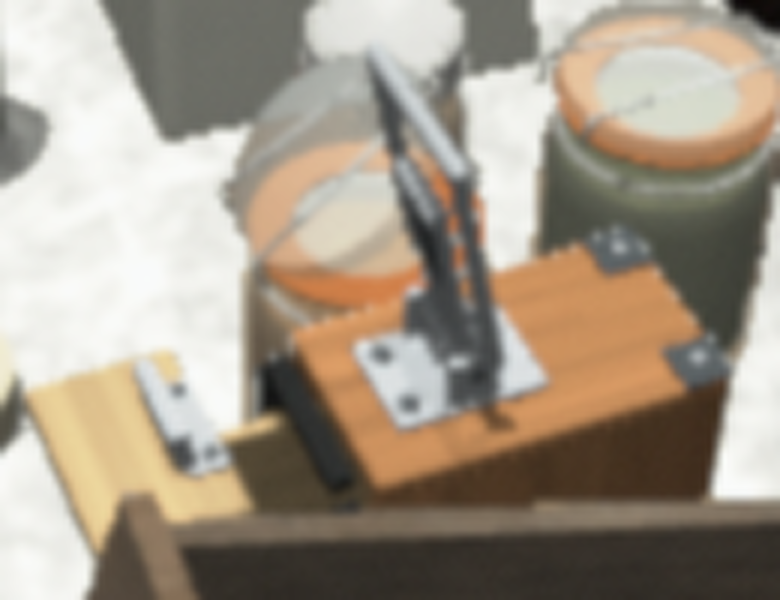

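View pics/top1.png

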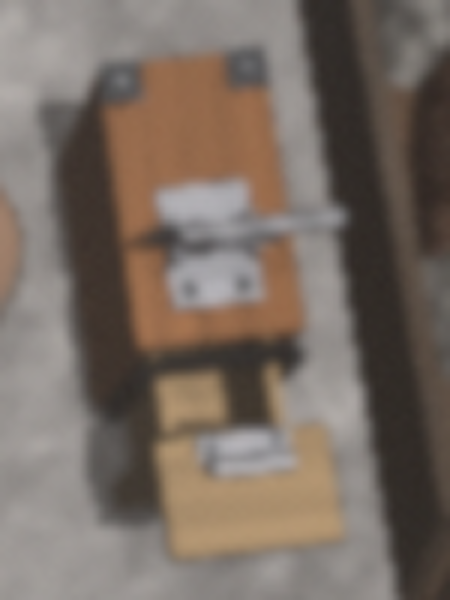

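Run:
```python
from h import *
import pickle
a,b=pickle.load(open("im0.pkl","rb"))
T=lambda x,y:(295+(x+.5)/6-.5,145+(y+.5)/6-.5)
S=lambda x,y:(210+(x+.5)/6-.5,170+(y+.5)/6-.5)
tp={"FL":(102,70),"FR":(268,52),"NL":(135,348),"NR":(302,330)}
sp={"FL":(618,235),"FR":(728,362),"NL":(293,348),"NR":(372,490)}
for k in tp:
    print(k,onz(b,T(*tp[k]),.16).round(4),onz(a,S(*sp[k]),.16).round(4),tri(b,T(*tp[k]),a,S(*sp[k])))
print("lip near L,R .168",onz(b,T(172,555),.168),onz(b,T(345,537),.168))
print("lip near L side",onz(a,S(27,397),.168), "lip far L side",onz(a,S(172,350),.168))
print("keeper base", onz(b,T(215,470),.168),onz(b,T(295,465),.168))
print("keeper side L",onz(a,S(138,365),.185),onz(a,S(185,455),.185))
# loop bar ends: side (372,48),(462,170); top right end (345,215)
for z in (.23,.25,.26,.27): print(z,onz(b,T(345,215),z),onz(a,S(462,170),z),onz(a,S(372,48),z))
print(tri(b,T(345,215),a,S(462,170)))
print(tri(b,T(262,228),a,S(372,48)))
```

```text
FL [ 0.6354 -0.1208  0.16  ] [ 0.6325 -0.1185  0.16  ] (array([ 0.63329797, -0.12011232,  0.16185294]), np.float64(0.003242472420632458))
FR [ 0.6394 -0.1841  0.16  ] [ 0.641  -0.1758  0.16  ] (array([ 0.63700699, -0.18238287,  0.16811499]), np.float64(0.00039946786731699207))
NL [ 0.5285 -0.1253  0.16  ] [ 0.5258 -0.1322  0.16  ] (array([ 0.52868852, -0.12611762,  0.15325251]), np.float64(0.001730075892961185))
NR [ 0.5323 -0.1877  0.16  ] [ 0.5294 -0.1887  0.16  ] (array([ 0.53116548, -0.1876942 ,  0.15870471]), np.float64(0.0025973788418155374))
lip near L,R .168 [ 0.45086498 -0.13185752  0.168     ] [ 0.45437592 -0.19492779  0.168     ]
lip near L side [ 0.44790305 -0.13419668  0.168     ] lip far L side [ 0.49086853 -0.12956509  0.168     ]
keeper base [ 0.48091461 -0.14990692  0.168     ] [ 0.48134726 -0.17914381  0.168     ]
keeper side L [ 0.47654899 -0.1476595   0.185     ] [ 0.47949759 -0.18224739  0.185     ]
0.23 [ 0.56069533 -0.19193199  0.23      ] [ 0.56785519 -0.14747493  0.23      ] [ 0.56225323 -0.09220601  0.23      ]
0.25 [ 0.55660819 -0.18748343  0.25      ] [ 0.55904036 -0.16757564  0.25      ] [ 0.55368617 -0.11475123  0.25      ]
0.26 [ 0.55456463 -0.18525915  0.26      ] [ 0.55463295 -0.177626    0.26      ] [ 0.54940265 -0.12602384  0.26      ]
0.27 [ 0.55252106 -0.18303487  0.27      ] [ 0.55022554 -0.18767636  0.27      ] [ 0.54511912 -0.13729646  0.27      ]
(array([ 0.55264377, -0.18374014,  0.26611897]), np.float64(0.0013375331806346712))
(array([ 0.54322968, -0.15183427,  0.28317225]), np.float64(0.007104660561672847))
```

Run:
```python
from h import *
import pickle
from scipy.spatial.transform import Rotation as Ro
a,b=pickle.load(open("im0.pkl","rb"))
S=lambda x,y:(210+(x+.5)/6-.5,170+(y+.5)/6-.5)
T=lambda x,y:(295+(x+.5)/6-.5,145+(y+.5)/6-.5)
s=ctrl.get_state();print(Ro.from_rotvec(s["tool_rot"]).as_matrix().round(3))
C=np.array([.5833,-.1542,0]);th=.057
ey=-np.array([np.cos(th),np.sin(th),0]);ex=np.array([-np.sin(th),np.cos(th),0])
W=np.c_[ex,ey,[0,0,1]]
def onx(d,uv,x):
    o,v=ray(d,uv);o=W.T@(o-C);v=W.T@v;return (o+v*(x-o[0])/v[0])*1000
for n,p,x in [("bar mid",(417,108),0),("barR",(462,172),-.028),("barL",(372,50),.028),("tip L",(398,163),.012),("tip R",(437,205),-.012),("lipR?",(100,470),0),("hinge R",(478,365),-.025),("keeperTopL",(140,363),.015)]:
    print(n,onx(a,S(*p),x).round(1))
print("cams",ray(a,(0,0))[0],ray(b,(0,0))[0])
# post edges
for d,L in((a,[((30/1.5,130/1.5),(150/1.5,560/1.5)),((75/1.5,10/1.5),(238/1.5,550/1.5))]),(b,[((352/1.5,465/1.5),(333/1.5,570/1.5)),((320/1.5,470/1.5),(100/1.5,570/1.5))]),):
    for p,q in L:
        o,v=ray(d,p);_,w=ray(d,q);n=np.cross(v,w);n/=np.linalg.norm(n);print("plane n",n.round(3),"d",(n@o).round(3))
# crate edges at .235 top view (full 768 px)
for p in [(555,370),(545,330),(515,150),(768,358)]: print("crate",p,onz(b,(p[0]/1.5,p[1]/1.5),.235).round(3))
```

```text
[[ 0.238 -0.     0.971]
 [-0.971  0.001  0.239]
 [-0.001 -1.    -0.   ]]
bar mid [  0.   32.7 263.7]
barR [-28.   33.1 265.7]
barL [ 28.   33.1 261.2]
tip L [ 12.   31.8 234.4]
tip R [-12.   31.5 240.1]
lipR? [  0.  122.3 162.4]
hinge R [-25.   23.1 190. ]
keeperTopL [ 15.  104.9 182.9]
cams [ 0.36855723 -0.60194032  0.68218824] [0.37054149 0.01503697 1.16049928]
plane n [-0.976 -0.19   0.107] d -0.172
plane n [-0.992 -0.123  0.013] d -0.282
plane n [0.222 0.974 0.036] d 0.139
plane n [ 0.935  0.355 -0.029] d 0.318
crate (555, 370) [ 0.422 -0.214  0.235]
crate (545, 330) [ 0.476 -0.206  0.235]
crate (515, 150) [ 0.737 -0.188  0.235]
crate (768, 358) [ 0.425 -0.5    0.235]
```

Measured in the case frame:
- The case centre is about (0.583, -0.154), with a yaw of about 3.3°.
- The drawer is about 27 mm out.
- The lever leans about 11° toward the drawer, with the loop folded along it (bar at about y=33, z=263).

I'll go up, turn the tool to match the case, close the fingers and travel to above the drawer lip.

drive_tool(increments="0 -30 0 2 255; 0 -30 0 3 255; 0 -20 0 3 255; 0 0 0 2.5 255; -30 0 22.5 0 255; -30 0 22.5 0 255; -30 0 22.5 0 255; -30 0 22.5 0 255; -30 0 22.5 0 255; -30 0 22.5 0 255; -30 0 22.5 0 255; -30 0 22.5 0 255; -30 0 22.5 0 255; -30 0 22.5 0 255; -30 0 22.5 0 255; -30 0 22.5 0 255; -30 0 22.5 0 255; -30 0 22.5 0 255; -30 0 22 0 255; 0 0 0 0 255", squeeze=20)

```text
time: 2.7
position: [0.4669, -0.1591, 0.3026]
tool_rot: [-1.238, 1.162, -1.162]
ft_force: [0.2, -0.5, -0.8]
grip_width: 0.008
```

```bash
cat >> h.py <<'E'
from scipy.spatial.transform import Rotation as Ro
C=np.array([.5833,-.1542,0]);th=.057
W=np.c_[[-np.sin(th),np.cos(th),0],[-np.cos(th),-np.sin(th),0],[0,0,1]]
def st():
    s=ctrl.get_state();R=Ro.from_rotvec(s["tool_rot"]).as_matrix()
    print("t",round(s["time"],2),"pos",s["position"].round(4) if hasattr(s["position"],'round') else s["position"],"case mm",(W.T@(np.array(s["position"])-C)*1000).round(1),"F",np.round(s["ft_force"],1),"yaw z",np.degrees(np.arctan2(R[1,2],R[0,2])).round(2),"g",round(s["grip_width"],2),"q",np.round(s["joint_positions"],2));return s
def onx(d,uv,x):
    o,v=ray(d,uv);o=W.T@(o-C);v=W.T@v;return (o+v*(x-o[0])/v[0])*1000
E
python3 - <<'E'
from h import *
st()
d=get_image("side");cv2.imwrite("pics/side2.png",cv2.resize(d["img"][:,:,::-1],(768,576)))
E
```

```text
t 2.7 pos [ 0.4669 -0.1591  0.3026] case mm [  1.7 116.5 302.6] F [ 0.2 -0.5 -0.8] yaw z 3.67 g 0.01 q [ 0.83 -0.03 -0.54  1.68 -0.01  1.48 -1.21]
```

View pics/side2.png

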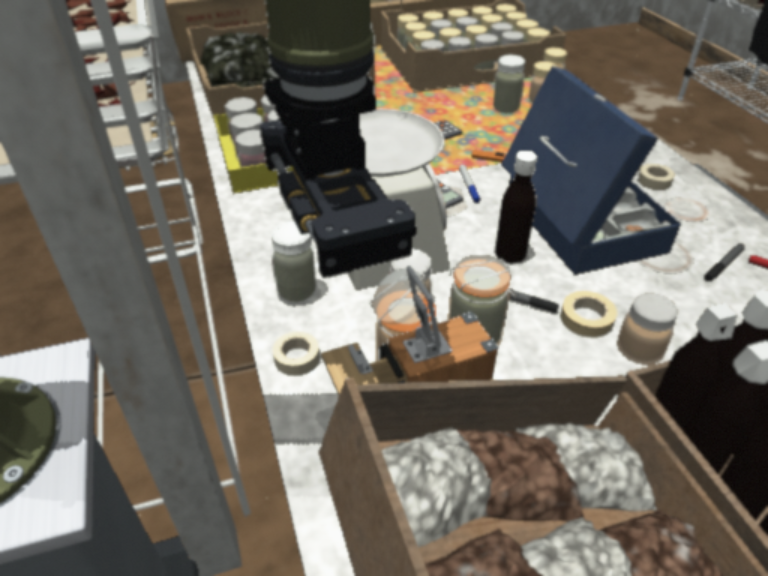

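Run:
```python
from h import *
d=get_image("side");s=st();R=Ro.from_rotvec(s["tool_rot"]).as_matrix();p=np.array(s["position"])
pts=[p+R@np.array(v)/1000 for v in [(0,0,0),(15,0,0),(-15,0,0),(0,0,10),(0,0,-10),(0,-70,0),(95,-70,-37),(95,-70,37),(-95,-70,37)]]
uv=proj(d,pts);print((uv*1.5).round(0).tolist())
im=cv2.resize(d["img"][:,:,::-1],None,fx=4,fy=4,interpolation=cv2.INTER_CUBIC)
for u in uv: cv2.circle(im,tuple(int(t) for t in u*4+1.5),4,(0,0,255),-1)
cv2.imwrite("pics/side3.png",im[300:900,500:1300])
```

```text
t 2.8 pos [ 0.4653 -0.1628  0.3024] case mm [ -1.9 118.3 302.4] F [-0.7 -0.5  0.3] yaw z 3.33 g 0.0 q [ 0.83 -0.03 -0.53  1.68 -0.01  1.48 -1.21]
[[337.0, 273.0], [342.0, 283.0], [332.0, 264.0], [347.0, 271.0], [327.0, 276.0], [333.0, 211.0], [325.0, 290.0], [417.0, 267.0], [339.0, 152.0]]
```

View pics/side3.png

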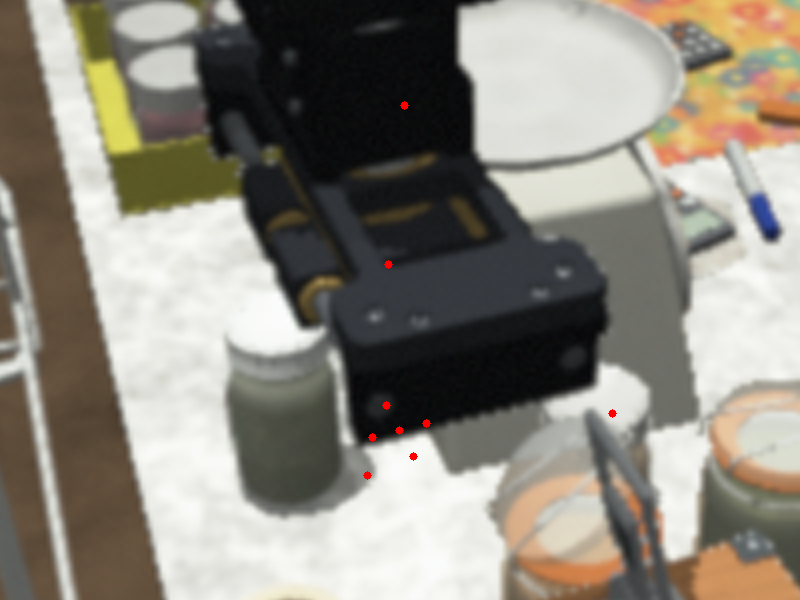

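drive_tool(increments="-2 -0 0 0 255; 0 -0 0 0 255; 0 25 0 0 255; 0 25 0 0 255; 0 25 0 0 255; 0 20 0 0 255; 0 15 0 0 255; 0 8 0 0 255; 0 4 0 0 255; 0 0 0 0 255; 0 0 0 0 255")

```text
time: 4.18
position: [0.4656, -0.1608, 0.181]
tool_rot: [-1.236, 1.166, -1.167]
ft_force: [-0.6, 0.3, 0.1]
grip_width: 0.007
```

Run:
```python
from h import *
st()
crop("side",(170,130,340,270),4,"side4.png")
```

```text
t 4.17 pos [ 0.4656 -0.1608  0.181 ] case mm [  0.2 117.9 181. ] F [-0.6  0.3  0.1] yaw z 3.29 g 0.01 q [ 0.82  0.04 -0.55  1.87  0.02  1.24 -1.25]
```

View pics/side4.png

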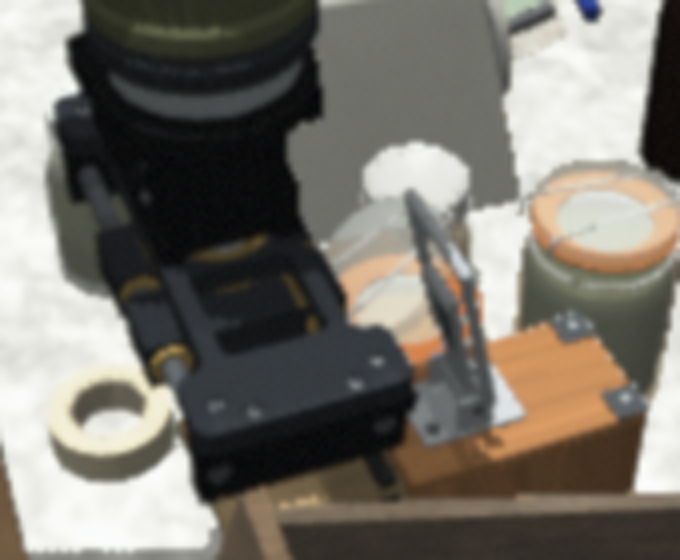

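drive_tool(increments="0 4 0 0 255; 0 1 0 0 255; 0 0 5 0 255; 0 0 5 0 255; 0 0 4 0 255; 0 0 3 0 255; 0 0 2 0 255; 0 0 2 0 255; 0 0 0 0 255")

```text
time: 5.35
position: [0.4867, -0.1594, 0.1756]
tool_rot: [-1.236, 1.166, -1.167]
ft_force: [-0.2, -0.9, -0.1]
grip_width: 0.006
```

Run:
```python
from h import *
st()
crop("side",(170,130,340,270),4,"side5.png")
crop("top",(280,130,380,250),5,"top5.png")
```

```text
t 5.35 pos [ 0.4867 -0.1594  0.1756] case mm [  0.3  96.7 175.6] F [-0.2 -0.9 -0.1] yaw z 3.3 g 0.01 q [ 0.8   0.09 -0.56  1.84  0.05  1.23 -1.29]
```

View pics/side5.png

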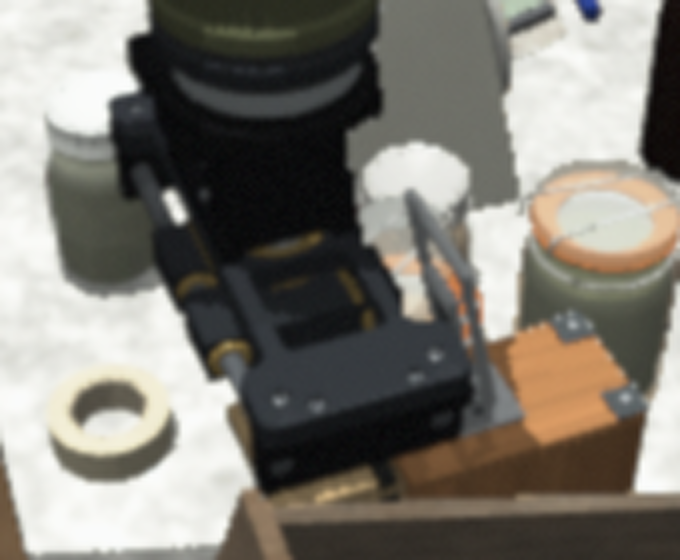

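View pics/top5.png

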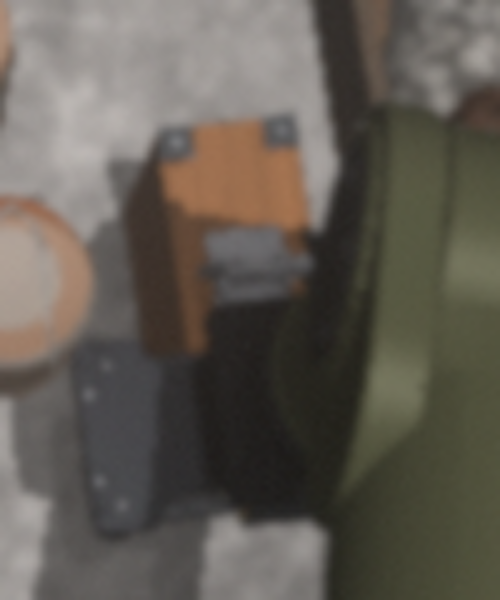

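drive_tool(increments="0 0 2 0 255; 0 0 1 0 255; 0 0 1 0 255; 0 0 1 0 255; 0 0 0 0 255")

```text
time: 6.08
position: [0.4908, -0.1592, 0.1755]
tool_rot: [-1.237, 1.168, -1.166]
ft_force: [-5.2, -0.4, 2.8]
grip_width: 0.007
```

drive_tool(increments="0 0 -4 0 255; 0 -10 -2 0 255; 0 -25 0 0 255; 0 -30 0 0 255; 0 -30 0 0 255; 0 -30 0 0 255; 0 0 20 0 255; 0 0 25 0 255; 0 0 25 0 255; 0 0 22 0 255; 0 0 0 0 255; 0 0 0 0 255")

```text
time: 7.58
position: [0.5769, -0.1543, 0.3009]
tool_rot: [-1.236, 1.166, -1.167]
ft_force: [0.1, -0.4, -0.6]
grip_width: 0.005
```

Run:
```python
from h import *
st()
crop("side",(170,130,340,270),4,"side6.png")
```

```text
t 7.58 pos [ 0.5769 -0.1543  0.3009] case mm [3.000e-01 6.400e+00 3.009e+02] F [ 0.1 -0.4 -0.6] yaw z 3.29 g 0.0 q [ 0.71  0.23 -0.59  1.45  0.13  1.5  -1.39]
```

View pics/side6.png

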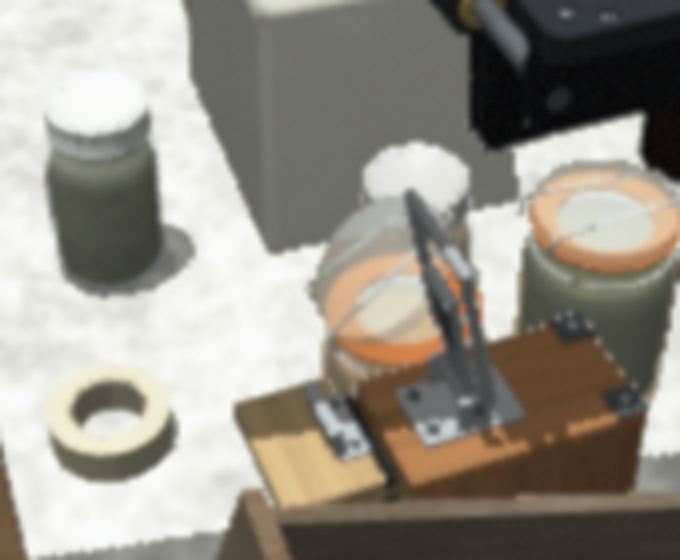

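drive_tool(increments="0 0 4 0 255; 0 25 0 0 255; 0 25 0 0 255; 0 20 0 0 255; 0 10 0 0 255; 0 3 0 0 255; 0 0 -5 0 255; 0 0 -5 0 255; 0 0 -5 0 255; 0 0 -5 0 255; 0 0 -4 0 255; 0 0 0 0 255")

```text
time: 9.12
position: [0.5568, -0.1555, 0.2176]
tool_rot: [-1.236, 1.167, -1.167]
ft_force: [-1.8, -0.4, -0.7]
grip_width: 0.009
```

Run:
```python
from h import *
st()
crop("side",(170,130,340,270),4,"side7.png")
```

```text
t 9.12 pos [ 0.5568 -0.1555  0.2176] case mm [2.000e-01 2.650e+01 2.176e+02] F [-1.8 -0.4 -0.7] yaw z 3.27 g 0.01 q [ 0.74  0.22 -0.59  1.63  0.12  1.34 -1.38]
```

View pics/side7.png

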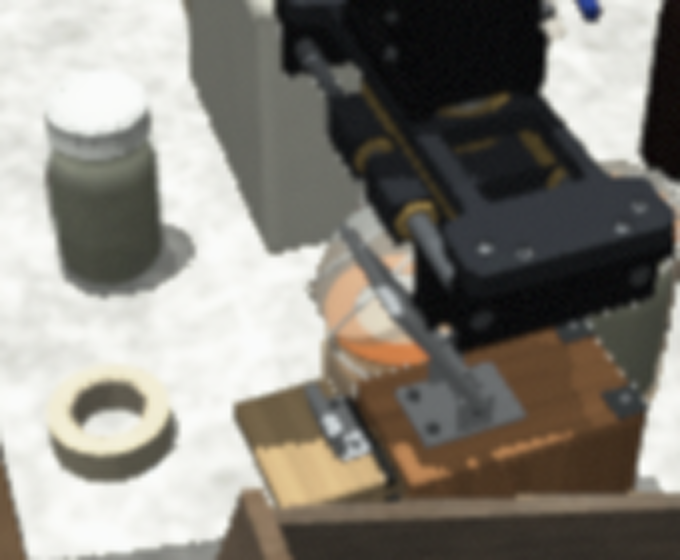

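drive_tool(increments="0 0 -3 0 255; 0 0 0 0 255; 0 -10 2 0 255; 0 -10 0 0 255; 0 0 -6 0 255; 0 0 -8 0 255; 0 0 -8 0 255; 0 0 -6 0 255; 0 0 -5 0 255; 0 0 0 0 255; 0 0 0 0 255")

```text
time: 10.55
position: [0.5235, -0.1573, 0.2376]
tool_rot: [-1.236, 1.166, -1.167]
ft_force: [1.0, 0.1, 0.3]
grip_width: 0.008
```

Run:
```python
from h import *
st()
crop("side",(170,130,340,270),4,"side8.png")
```

```text
t 10.55 pos [ 0.5235 -0.1573  0.2376] case mm [  0.3  59.9 237.6] F [1.  0.1 0.3] yaw z 3.3 g 0.01 q [ 0.78  0.13 -0.58  1.67  0.07  1.36 -1.33]
```

View pics/side8.png

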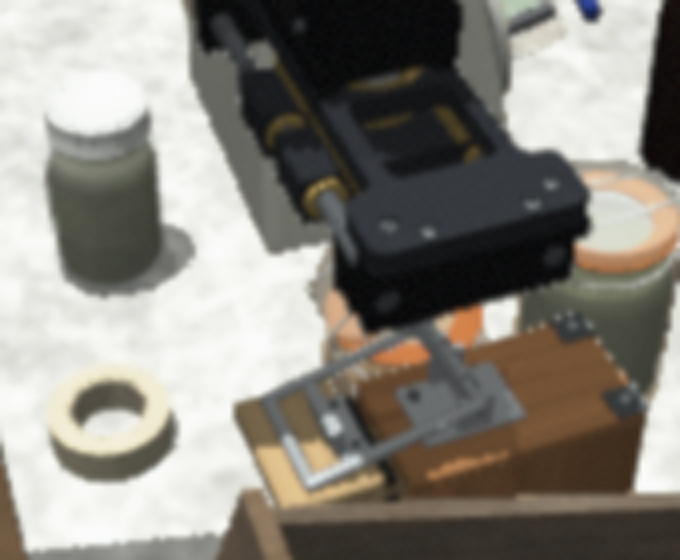

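The loop has dropped with its bar on the lip, on the far side of the keeper. Next I move in front of the lever and push it back until it is nearly upright, then check the hook.

drive_tool(increments="0 0 -8 0 255; 0 12 -1 0 255; 0 12 0 0 255; 0 1 0 0 255; 0 0 6 0 255; 0 0 6 0 255; 0 0 6 0 255; 0 0 6 0 255; 0 0 5 0 255; 0 0 0 0 255")

```text
time: 11.85
position: [0.5439, -0.1559, 0.2124]
tool_rot: [-1.235, 1.166, -1.166]
ft_force: [-0.8, 0.1, -0.5]
grip_width: 0.009
```

Run:
```python
from h import *
st()
crop("side",(170,130,340,270),4,"side9.png")
```

```text
t 11.85 pos [ 0.5439 -0.1559  0.2124] case mm [  0.5  39.4 212.4] F [-0.8  0.1 -0.5] yaw z 3.33 g 0.01 q [ 0.75  0.19 -0.58  1.66  0.11  1.32 -1.36]
```

View pics/side9.png

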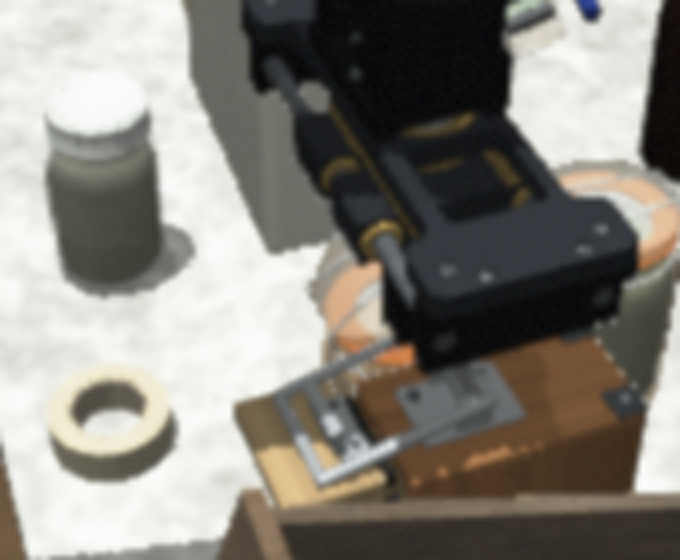

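drive_tool(increments="0 0 4 0 255; 0 0 5 0 255; 0 0 5 0 255; 0 0 5 0 255; 0 0 0 0 255; 0 0 0 0 255")

```text
time: 12.65
position: [0.5626, -0.155, 0.2126]
tool_rot: [-1.235, 1.166, -1.167]
ft_force: [-0.1, -0.5, -0.1]
grip_width: 0.004
```

Run:
```python
from h import *
st()
crop("side",(170,130,340,270),4,"side10.png")
```

```text
t 12.65 pos [ 0.5626 -0.155   0.2126] case mm [  0.4  20.7 212.6] F [-0.1 -0.5 -0.1] yaw z 3.3 g 0.0 q [ 0.73  0.23 -0.59  1.62  0.13  1.33 -1.39]
```

View pics/side10.png

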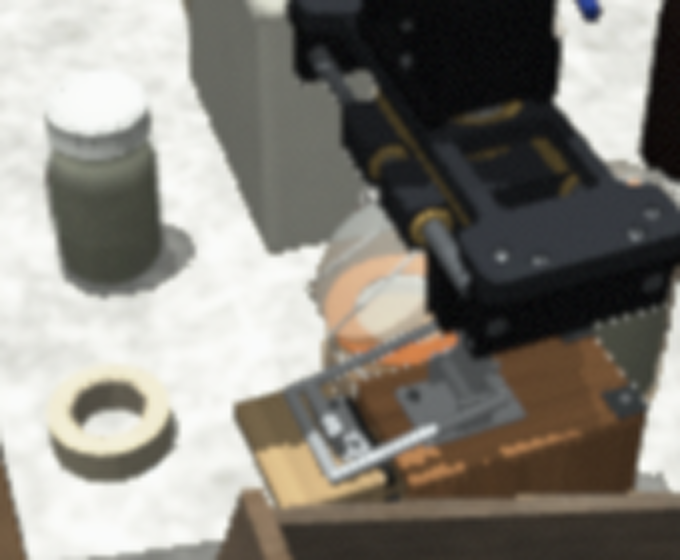

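drive_tool(increments="0 0 4 0 255; 0 0 4 0 255; 0 1 4 0 255; 0 2 4 0 255; 0 2 3 0 255; 0 2 3 0 255; 0 0 0 0 255")

```text
time: 13.58
position: [0.5847, -0.1537, 0.2054]
tool_rot: [-1.235, 1.166, -1.167]
ft_force: [-1.3, 0.4, 0.2]
grip_width: 0.006
```

Run:
```python
from h import *
st()
crop("side",(170,130,340,270),4,"side11.png")
```

```text
t 13.57 pos [ 0.5847 -0.1537  0.2054] case mm [  0.4  -1.5 205.4] F [-1.3  0.4  0.2] yaw z 3.31 g 0.01 q [ 0.7   0.28 -0.59  1.58  0.16  1.33 -1.42]
```

View pics/side11.png

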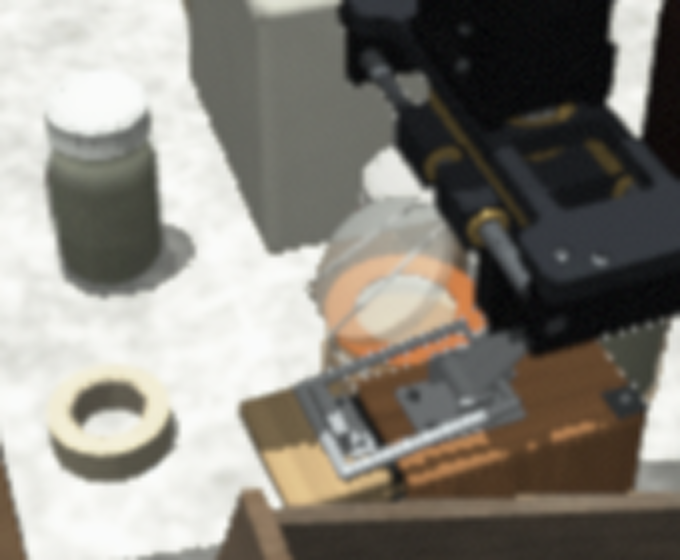

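drive_tool(increments="0 4 3 0 255; 0 4 3 0 255; 0 5 2 0 255; 0 5 2 0 255; 0 4 1 0 255; 0 0 0 0 255")

```text
time: 14.38
position: [0.5947, -0.1531, 0.1826]
tool_rot: [-1.237, 1.168, -1.166]
ft_force: [0.6, -0.5, -0.3]
grip_width: 0.007
```

Run:
```python
from h import *
st()
crop("side",(170,130,340,270),4,"side12.png")
```

```text
t 14.38 pos [ 0.5947 -0.1531  0.1826] case mm [  0.4 -11.4 182.6] F [ 0.6 -0.5 -0.3] yaw z 3.3 g 0.01 q [ 0.68  0.32 -0.58  1.58  0.18  1.3  -1.44]
```

View pics/side12.png

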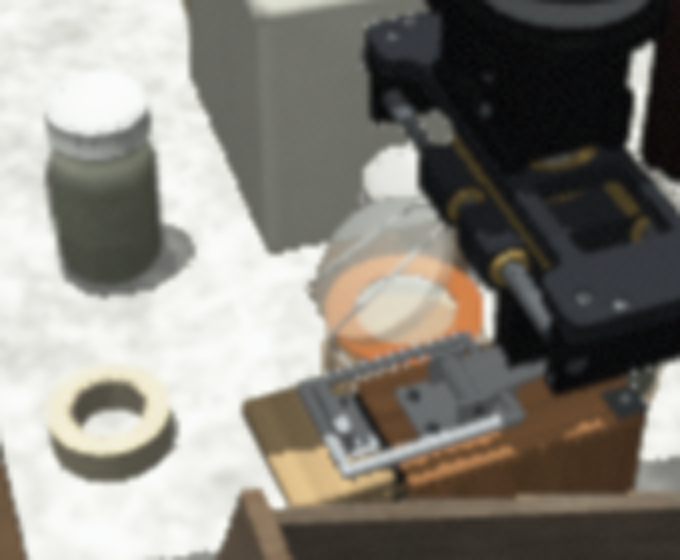

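drive_tool(increments="0 3 0 0 255; 0 3 0 0 255; 0 1 0 0 255; 0 1 0 0 255; 0 0 0 0 255")

```text
time: 15.05
position: [0.5949, -0.1532, 0.1765]
tool_rot: [-1.237, 1.167, -1.167]
ft_force: [-2.8, 0.2, 5.6]
grip_width: 0.004
```

drive_tool(increments="0 1 0 0 255; 0 1 0 0 255; 0 1 0 0 255; 0 0 0 0 255")

```text
time: 15.55
position: [0.595, -0.1532, 0.1763]
tool_rot: [-1.237, 1.166, -1.168]
ft_force: [-7.5, 0.9, 17.1]
grip_width: 0.007
```

Run:
```python
from h import *
st()
```

```text
t 15.55 pos [ 0.595  -0.1532  0.1763] case mm [  0.3 -11.8 176.3] F [-7.5  0.9 17.1] yaw z 3.29 g 0.01 q [ 0.68  0.32 -0.58  1.59  0.19  1.28 -1.44]
```

The lever has bottomed out: 17 N at z = 176.3, where a flat lever's top should be. I'll lift straight up and back off to look.

drive_tool(increments="0 -5 0 0 255; 0 -15 0 0 255; 0 -30 0 0 255; 0 -30 0 0 255; 0 -30 0 0 255; 0 -20 0 0 255; 0 0 -25 0 255; 20 0 -30 0 255; 30 0 -30 0 255; 30 0 -30 0 255; 30 0 -20 0 255; 30 0 -10 0 255; 30 0 0 0 255; 30 0 0 0 255; 0 0 0 0 255; 0 0 0 0 255")

```text
time: 17.55
position: [0.4624, -0.3602, 0.3027]
tool_rot: [-1.235, 1.166, -1.166]
ft_force: [0.0, 0.3, -0.3]
grip_width: 0.006
```

Run:
```python
from h import *
import pickle
st()
a=crop("side",(210,170,340,270),6,"side13.png")
b=crop("top",(295,145,370,245),6,"top13.png")
pickle.dump((a,b),open("im1.pkl","wb"))
cv2.imwrite("pics/top13f.png",cv2.resize(b["img"][:,:,::-1],(768,576)))
cv2.imwrite("pics/side13f.png",cv2.resize(a["img"][:,:,::-1],(768,576)))
```

```text
t 17.55 pos [ 0.4624 -0.3602  0.3027] case mm [-198.8  132.5  302.7] F [ 0.   0.3 -0.3] yaw z 3.35 g 0.01 q [ 0.99  0.18 -0.43  1.48  0.08  1.5  -0.95]
```

View pics/side13.png

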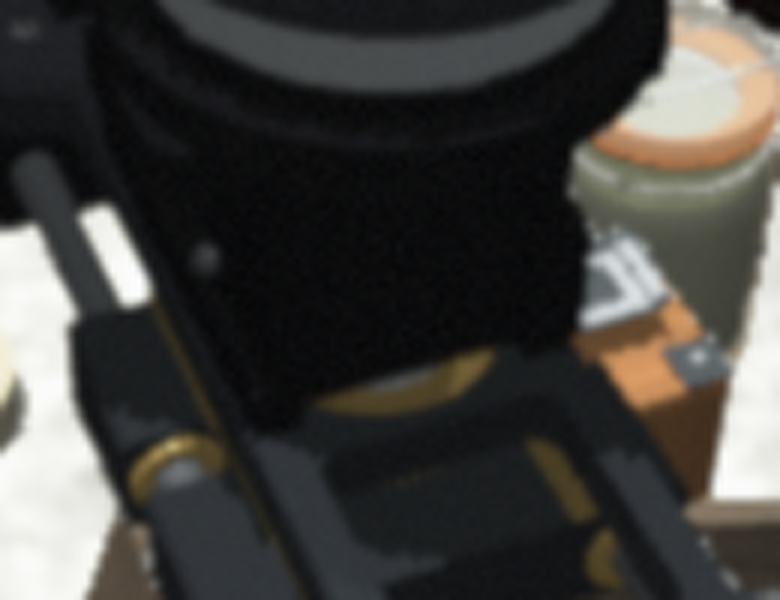

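View pics/top13f.png

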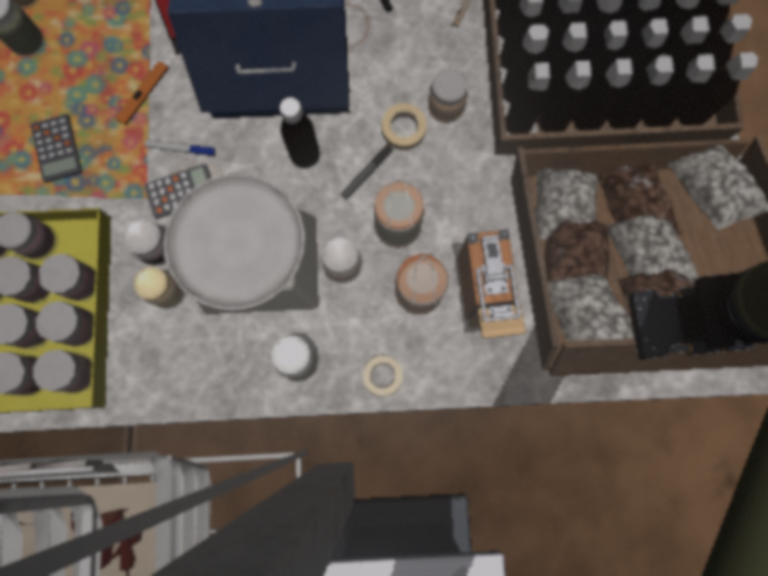

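View pics/side13f.png

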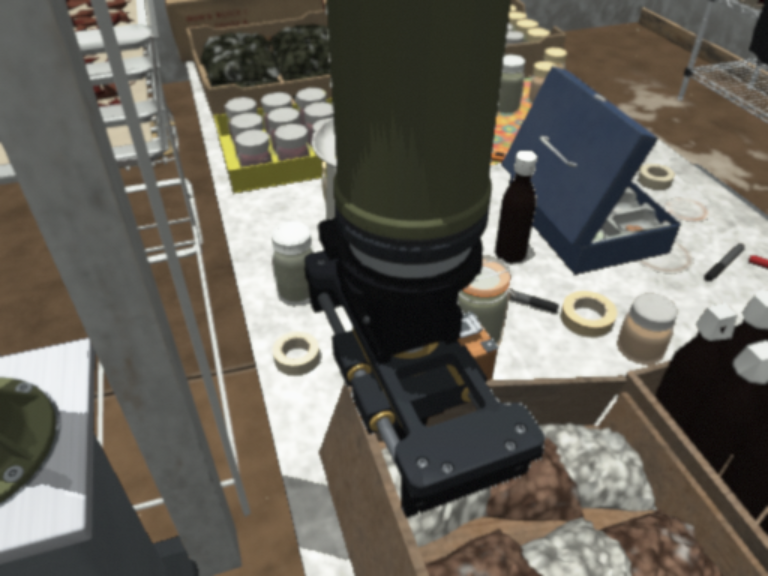

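The top view shows the lever lying along the case and the drawer in. The arm blocks the side view, so I'll move it further off toward its start.

drive_tool(increments="30 0 -20 0 255; 30 0 -30 0 255; 30 0 -30 0 255; 30 0 -30 0 255; 30 0 -30 0 255; 30 0 -30 0 255; 30 0 -30 0 255; 30 0 -30 0 255; 20 0 -20 0 255; 0 0 0 0 255")

```text
time: 18.9
position: [0.2251, -0.6361, 0.3022]
tool_rot: [-1.235, 1.17, -1.169]
ft_force: [-0.1, -0.0, 0.1]
grip_width: 0.006
```

Run:
```python
from h import *
import pickle
st()
a=crop("side",(210,170,340,270),6,"side14.png")
b=crop("top",(295,145,370,245),6,"top14.png")
a0,b0=pickle.load(open("im0.pkl","rb"))
df=cv2.absdiff(b["img"],b0["img"]).max(2)
cv2.imwrite("pics/diff.png",cv2.resize((df>40).astype(np.uint8)*255,(768,576)))
```

```text
t 18.9 pos [ 0.2251 -0.6361  0.3022] case mm [-460.8  385.   302.2] F [-0.1 -0.   0.1] yaw z 3.1 g 0.01 q [ 1.34  0.36 -0.21  1.25  0.08  1.54 -0.38]
```

View pics/side14.png

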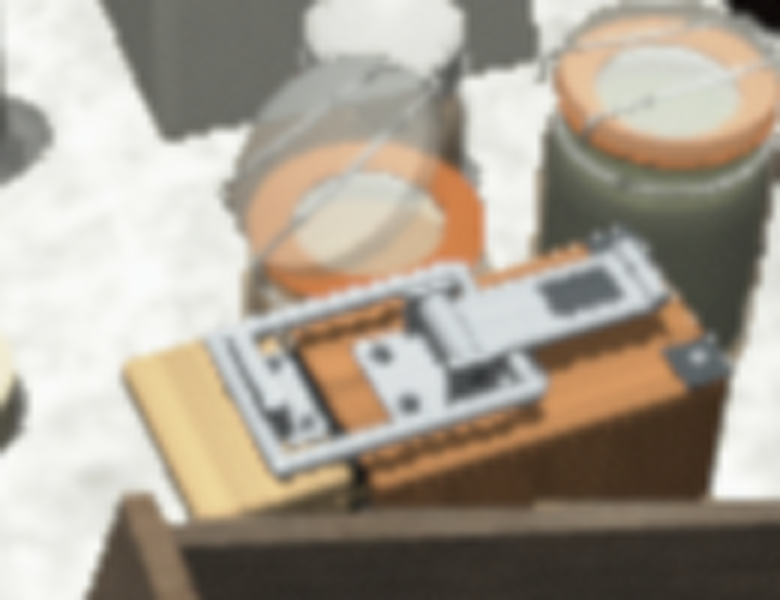

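View pics/top14.png

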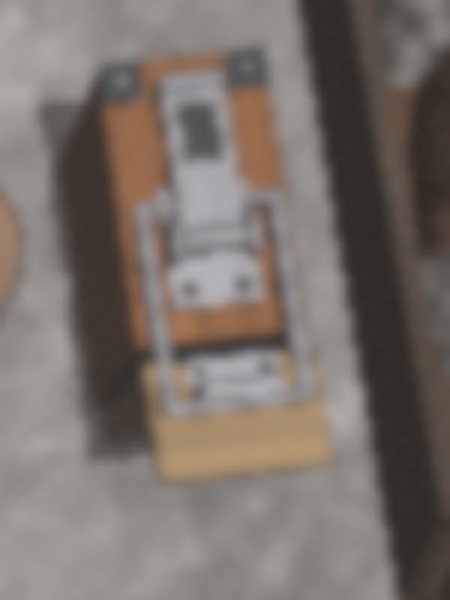

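View pics/diff.png

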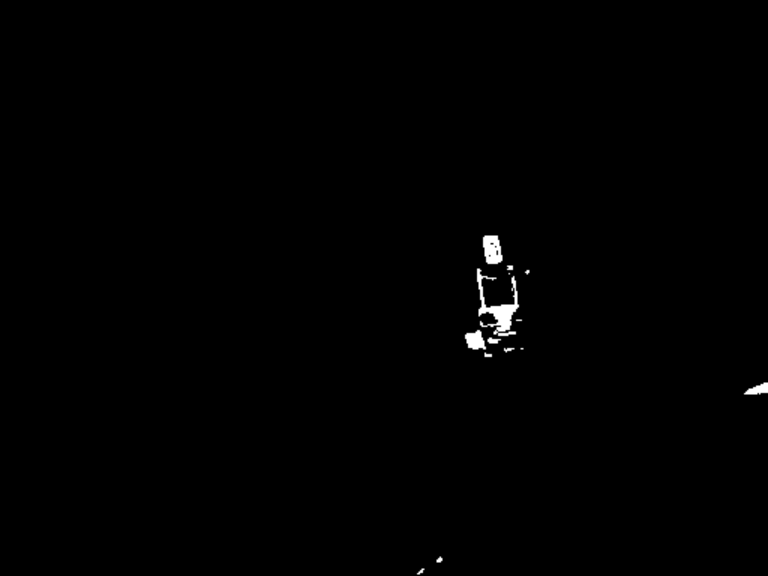

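The latch looks shut: the lever lies flat along the case (side crop, tip at about (650,270)) and the bar is behind the keeper. Apart from the arm itself, only the case and its shadow changed in the top view. Before handing in, I'll measure the drawer and the lever height.

Run:
```python
from h import *
a,b=get_image("side"),get_image("top")
S=lambda x,y:(210+(x+.5)/6-.5,170+(y+.5)/6-.5)
T=lambda x,y:(295+(x+.5)/6-.5,145+(y+.5)/6-.5)
f=lambda P:(W.T@(P-C)*1000).round(1)
print("lip edge",f(onz(b,T(160,480),.168)),f(onz(b,T(327,463),.168)))
print("lip side",f(onz(a,S(124,372),.168)))
print("bar",f(onz(b,T(232,403),.171)))
print("tip L/R tri",f(tri(b,T(160,75),a,S(620,238))[0]),f(tri(b,T(222,72),a,S(668,290))[0]))
print("tip mid on x=0",onx(a,S(645,264),0).round(1))
st()
```

```text
lip edge [ 30.5 103.5 168. ] [-30.8 103.7 168. ]
lip side [ 26.8 106.1 168. ]
bar [  1.1  78.6 171. ]
tip L/R tri [ 13.1 -42.2 180.6] [-10.5 -42.9 180.5]
tip mid on x=0 [  0.  -40.7 181.8]
t 19.1 pos [ 0.2295 -0.6338  0.303 ] case mm [-458.6  380.5  303. ] F [-0.6  0.5  0.1] yaw z 3.47 g 0.01 q [ 1.34  0.36 -0.22  1.25  0.08  1.54 -0.38]
```

Run:
```python
from bench import workorder
print(workorder.close_job())
```

```text
the job is handed in; nothing more can be done
None
```

The stock case is latched and handed in. I pushed the drawer in at the keeper, swung the loop over so its bar dropped behind the keeper, then swung the lever over and pressed it flat. It took about 19 s of the 48 s allowed.

**Last checks, with the arm clear:**
- **Drawer:** the lip edge reads y ≈ 103.6 mm from above against 105 when fully home, so the drawer is home within camera error. The side view gave 106.1 mm.
- **Loop:** the bar reads y ≈ 78.6 mm against a seat at 79.3 mm, and it sits on the far side of the keeper in both views.
- **Lever:** while pressing, it stopped firmly at z = 176.3 mm under 17 N, which is where a flat lever should be.
- **Jars and tape:** comparing top views from before and after, only the case, its shadow and the arm had changed.
- **Forces:** the highest force I read at the wrist was about 19 N.

**One disagreement:** triangulating the lever tip gave z ≈ 181 mm, about 5 mm higher than a flat lever. I put this down to the turned-up edge at the tip plus camera error, because the pressing contact agrees with the lever being flat. I did not press it again to confirm.

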